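# Rivet press: hang the strap loop on the horn and hold the lever down

## Robot

A 7-joint arm with a two-finger parallel gripper is mounted at the origin on the work surface. World frame = base frame: x ahead of the robot, y to its left, z up, the work surface at z = 0. Lengths are in m, angles in degrees, forces in N, time in s.
With the tool pointing down it reaches from about 0.425 to 0.875 m from the base axis. Payload 4.7 kg.
Tool frame: the origin (TCP) lies on the mounting face of the last link; the fingertips stand 182 mm ahead of it and the grasp point (between the pads) lies 164 mm ahead of it; z points along the fingers, y is the line along which they close (so a half turn about z gives the same grasp; the last joint's range is limited). The gripper opens to 87 mm and grips with 3 to 60 N. Pads are 19 mm wide; open, the fingers measure 117 mm over their backs; the gripper's body (75 mm by 190 mm) begins 51 mm behind the grasp point.
Start: joints at [70.136, 18.392, -4.016, 83.108, 1.295, 78.541, -3.26], TCP at [0.229, -0.608, 0.405] pointing down, gripper open.
Joint ranges: [-163.93, 163.93], [-17.29, 119.83], [-79.2, 71.16], [3.27, 140.29], [-89.18, 269.18], [5.43, 117.66], [-154.24, 154.24]. Speed limits (degrees/s): [147.25, 147.25, 180, 180, 180, 180, 180].

## Interface

Orientations are given as [roll, pitch, yaw] about the fixed x, y, z axes, in that order (R = Rz(yaw) Ry(pitch) Rx(roll)).
In Python, from cell import env gives the robot as it stands.
- The arm moves only by the tool servo_tool, never from a script. Its argument "plan" is a list of rows, each an object with "xyz": the shift along the tool's x, y, z in cm, a list of three; "twist": the turn, a rotation vector about the tool's x, y, z in degrees, a list of three; "jaw": the closure, from 0 (fully open) to 1 (shut). In form: [{"xyz": [x, y, z], "twist": [wx, wy, wz], "jaw": jaw}, ...]. A call has 1 to 10 rows; each row is the pose to reach, as a shift and turn from the pose commanded when the call began, along the tool's axes at that moment; what a row does not reach only later rows make up. A row lasts 1/12 s, in which the tool goes at most 41.7 mm and 7.16 degrees, less where a joint would pass 70% of its speed; a pose out of reach is approached as far as the arm can. A call with a gripper value outside its range is refused whole. The fingers move at their own pace and stop on an object; "newtons" is the grip in N (left out, the last holds). Time passes only in rows, so rows that repeat a pose let the fingers close. It gives the time, the measured TCP pose, the force, the opening and the grip force at its end, in the units of the state.
- env.get_obs(): the state, without advancing time (a new reading comes with each control period).
- env.read_camera(name): name is "scene" or "top"; returns a dict with "img" (384x512x3 uint8, red, green, blue), "camera_matrix" (3x3 intrinsics, pixels), "R" (3x3) and "t" (3): a world point X has camera coordinates R X + t. Camera axes: x right, y down, z forward; pixel columns grow to the right and rows downward; lengths in m; the calibration is good to about 2 mm. A picture is of the moment at which its call begins. There is no depth.
- env.sign_off(): hands the job in; it is judged then, once.
The state is a dict: "time_s": time; "qpos": joint angles; "joint_velocities": joint speeds; "effort": joint torques, N m; "tool_pos": TCP position; "tool_rot": TCP orientation; "force": force on the tool from outside, world axes, zero at the start; "wrist_torque": the same for the moment, N m; "grip_width": finger opening in m; "grasp_force": force on a finger pad.
Only numpy, scipy, OpenCV 4.12 (cv2) and the standard library are available. Lean on these libraries where they do the work, as an engineer would, in place of code of your own. Each camera call takes 0.05 s, during which the arm holds its last target. There are 200 camera calls.

## Task

Hang the steel strap loop over the press's horn with its rivet on top and leave it hanging there with the rivet head squarely under the punch, then pull the press lever all the way down to its stop so that the punch clamps the lapped joint. Finish while still holding the lever down with the gripper, so the joint stays clamped while I tack it; leave everything else on the bench where it is.

Things in the scene. Friction and masses are not known exactly. Their poses are not given: they have to be found in the camera images.
- press: Bench rivet press, grey cast iron, bolted down: slim C-frame 320 mm tall on a bed. Origin on the bench below the ram axis; -x is its open front, +x its back, +y along the horn to its free end, z up. In this frame (mm): bed x -90..160, y -75..75, 30 thick; column x 75..139, y -30..30, up to the head.
- press_head (a point): Lower front edge of the press's head, in the press frame x -37, y 0, z 215 mm. The head reaches from there back to x 138, y -25..25, up to z 315; the ram, 24 mm square, comes out below it with the punch and above it up to z 348. Beside the head, over the horn's free part (y over 28), the space is open.
- horn_tip (a point): Middle of the top edge of the horn's free end: press frame x 0, y 105, z 130 mm. The horn is a level square steel bar 32 mm wide (x -16..16) and 28 mm tall (z 102..130), free all round from its root to this end.
- horn_root (a point): Where the horn's top leaves its pedestal: press frame x 0, y -20, z 130 mm. The pedestal's face is here (x -35..35, up to z 142, reaching back to y -65): a loop shoved against it is centred under the punch along the horn.
- punch: Round dark steel punch, 26 mm in diameter, on the lower end of the ram. It goes straight down with the lever, 34 mm per rad; its nose is sprung and gives up to 12 mm (about 5 N at first touch, 2.4 N per mm).
- punch_tip (a point): Centre of the punch's flat underside, 162 mm above the bench (32 mm above the horn) with the lever up. Its gap to the rivet of a hung loop is 18 mm, so it touches at about 0.53 rad of lever travel.
- lever (a joint): Angle of the press lever in rad: 0 up at rest, growing as it is pulled down, 0.75 at its lower stop. A spring brings it back up when let go. Holding it takes roughly 5 N at the start and 15 N at the stop with the loop clamped, pushed at lever_grip.
- lever_pivot (a point): On the lever's pivot axis, in the plane of the lever: press frame x 46.5, y -72.5, z 250 mm. The axis is parallel to the press's y. The lever points out of the front (-x): 20 degrees above level at rest, 23 degrees below level at its stop.
- lever_grip (a point): On the centre line of the lever's round black rubber grip, 180 mm from lever_pivot, where it is now. The grip is 26 mm thick and 100 mm long (130 to 230 mm from the pivot); a 14 mm rod joins it to the hub. It can be pushed from above or gripped.
- loop: Closed rectangular loop of steel strap, 0.3 to 0.5 kg, standing on the bench. 54 mm wide outside (x), 85 mm tall (z), strap 40 mm wide along y, the axis of its opening; strap 5 mm thick. Opening x -22..22, z 5..75 mm; lapped top bar z 75..85 mm. Origin: centre of the underside. Hung, its y lies along the press's y, either way round, its origin 55 mm above the bench.
- loop_rivet (a point): Top of the rivet head, 12 mm in diameter and 4 mm high, on the middle of the loop's top bar: 89 mm above the loop's origin.
- rivet_tin: Bystander: round tin, 63 mm in diameter, 28 mm tall, on the bench past the horn. Origin at its underside.
- blank: Bystander: flat steel strap blank 110 x 40 x 5 mm lying by the loop. Origin at the centre of its underside.
- ferrule: Bystander: plain round steel ring 60 mm across, 28 mm tall, lying by the loop. Origin at the centre of its underside.
- offcut: Bystander: wooden offcut 110 x 45 x 35 mm, nearer the robot than the press. Origin at the centre of its underside.
- hammer: Bystander: hammer with a wooden handle, lying towards the back. Origin in its handle's line at bench height.
- jar: Bystander: glass jar, 72 mm in diameter, 95 mm tall. Origin at its underside.
- mallet: Bystander: wooden mallet, head 110 x 62 x 62 mm, lying at the right. Origin under its head.
- file: Bystander: flat file with a turned wooden handle, lying at the front right. Origin on the bench below the file's middle line.
Not all that is in view belongs to the job. What is shaped like the loop but yellow is not meant.

How it is judged (in metres and radians):
On the way:
1. the loop hangs over the horn, rivet up, let go, with the lever still up (x of loop_rivet in the frame of press between -0.014 and 0.014 m and y of loop_rivet in the frame of press between -0.012 and 0.1 m and z of loop_rivet in the frame of press between 0.139 and 0.149 m and contact force between loop and press above 1 N and contact force between the fingers and loop below 0.5 N and value of joint lever below 0.15 rad), for 0.2 s.
At the end, for the whole second after the job is handed in: Gripper still pressing the lever (over 4 N), held past 0.70 of its 0.75 rad; loop on the horn, rivet up, upright within 0.12 rad, untouched by the robot, rivet centre within 8 mm of the punch axis, punch pressing it with over 12 N (value of joint lever above 0.7 rad and contact force between punch and loop above 12 N and contact force between any of the fingers, the arm and lever above 4 N and horizontal distance between loop_rivet and punch_tip below 0.008 m and z of loop_rivet in the frame of press between 0.137 and 0.149 m and angle between loop's own z axis and vertical below 0.12 rad and contact force between each of the arm, the fingers and loop below 0.5 N); the arm keeps its last pose, push and grip.
It fails at once if something else on the bench is shoved about (more than 30 mm) (distance of any of blank, ferrule, rivet_tin, hammer, file, jar, mallet, offcut from where it was at the start of the episode above 0.03 m).
It also fails if it takes over 64 s, if anything falls off the work surface, if the arm or the gripper's body presses on something with over 40 N, if the wrist force passes 120 N, or if a joint passes its speed limit or range.

## Working session

There is one attempt and no reset: what is moved stays moved. The work goes in short steps, Python scripts to look and compute and a tool call to move; the robot and the scene stay as the last step left them, time stands still between calls to the robot, and variables do not carry over. Pictures are saved under pics/ and viewed, at most 10 in all, crops included, and the job is handed in when it is done.

Besides the shell and the picture viewer there is one more tool, called after "Emit:" by a JSON object that holds its "method" and its "body". servo_tool: Moves the arm, as the interface text tells. Its arguments: {"type":"object","properties":{"plan":{"type":"array","items":{"type":"object","properties":{"xyz":{"type":"array","items":{"type":"number"}},"twist":{"type":"array","items":{"type":"number"}},"jaw":{"type":"number"}}}},"newtons":{"type":"number"}},"required":["plan"]}

```bash
ls; mkdir -p pics; python3 - <<'E'
from cell import env
import cv2,numpy as np
for n in("scene","top"):
    d=env.read_camera(n); cv2.imwrite(f"pics/{n}0.png",cv2.resize(d["img"][:,:,::-1],(768,576),interpolation=cv2.INTER_CUBIC))
    np.savez(f"{n}0.npz",**d); print(n,d["camera_matrix"],d["R"],d["t"])
print(env.get_obs())
E
```

```text
pics
scene [[383.61121193   0.         261.37987415]
 [  0.         383.61121193 192.43421158]
 [  0.           0.           1.        ]] [[ 0.15248101  0.98824912  0.01064073]
 [ 0.68342611 -0.09765896 -0.723458  ]
 [-0.71391756  0.11758576 -0.69028639]] [-0.12201268 -0.25038499  1.74302654]
top [[465.98018704   0.         241.14916317]
 [  0.         465.98018704 187.23414291]
 [  0.           0.           1.        ]] [[ 1.36207398e-02 -9.99906867e-01 -8.56156572e-04]
 [-9.90627253e-01 -1.33779393e-02 -1.35936293e-01]
 [ 1.35912179e-01  2.69968491e-03 -9.90717211e-01]] [0.02519216 0.6077871  1.79899867]
{'time_s': 0.1, 'qpos': array([70.13581909, 18.43433037, -4.01593604, 83.16777605,  1.29537323,
       78.54135633, -3.26079122]), 'joint_velocities': array([ 0.01584331, -0.05336592,  0.02236789, -0.21985489,  0.02102906,
        0.07986933,  0.0122018 ]), 'effort': array([ 1.92442099e-04, -4.92575204e+01, -4.05446040e-01, -3.13398027e+01,
       -6.39443309e-02,  3.95241135e-02,  7.20230173e-05]), 'tool_pos': array([ 0.22936919, -0.60798793,  0.40377734]), 'tool_rot': array([-1.79901792e+02,  5.72809948e-03,  2.06734445e+01]), 'force': array([-0.99612253,  0.20157049,  0.96685693]), 'wrist_torque': array([ 0.01119876, -0.03299234, -0.05670176]), 'grasp_force': 0.0, 'grip_width': 0.08711482547909415}
```

View pics/scene0.png

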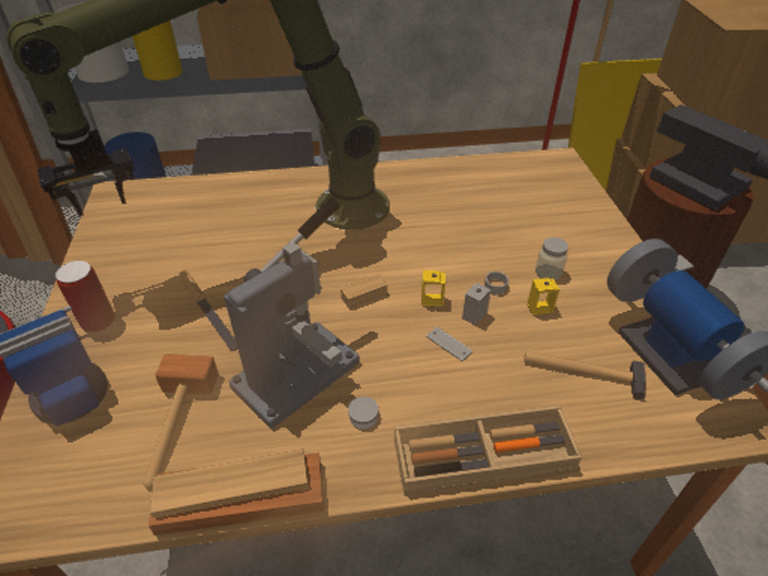

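View pics/top0.png

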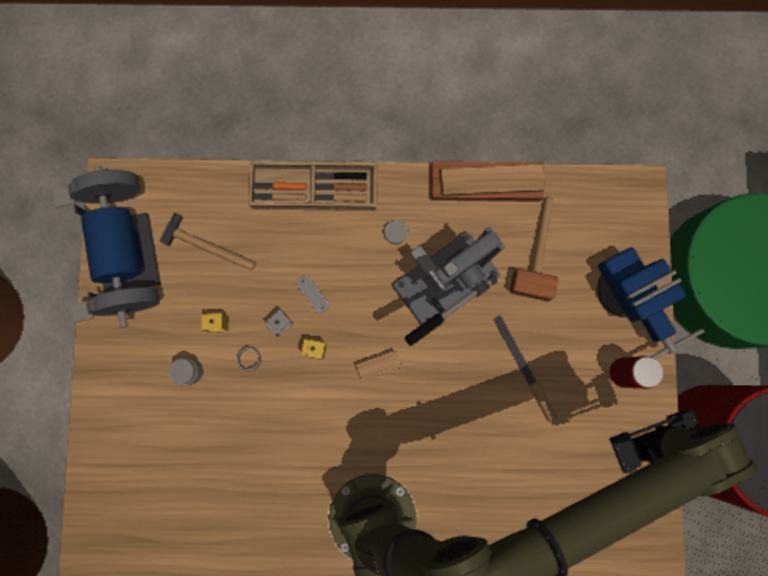

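The scene view shows the press (290,320), with its horn pointing right-down to the tin (363,412). The grey loop is at (477,303), between the two yellow decoys, with the ferrule (497,283) and blank (450,343) beside it. In the top view the loop is at (278,321), the press head at about (470,255) and the lever grip at about (425,330). I'll zoom in next.

```bash
python3 - <<'E'
import cv2,numpy as np
t=np.load("top0.npz")["img"][:,:,::-1]; s=np.load("scene0.npz")["img"][:,:,::-1]
f=lambda im,x,y,w,h,W,H:cv2.resize(im[y:y+h,x:x+w],(W,H),interpolation=cv2.INTER_CUBIC)
a=np.hstack([f(t,245,145,100,90,400,360),f(s,145,155,100,90,400,360)])
b=np.hstack([f(t,160,195,50,30,400,240),f(s,285,180,50,30,400,240)])
cv2.imwrite("pics/z1.png",np.clip(np.vstack([a,b])*1.3,0,255).astype(np.uint8))
E
```

```text
(no output)
```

View pics/z1.png

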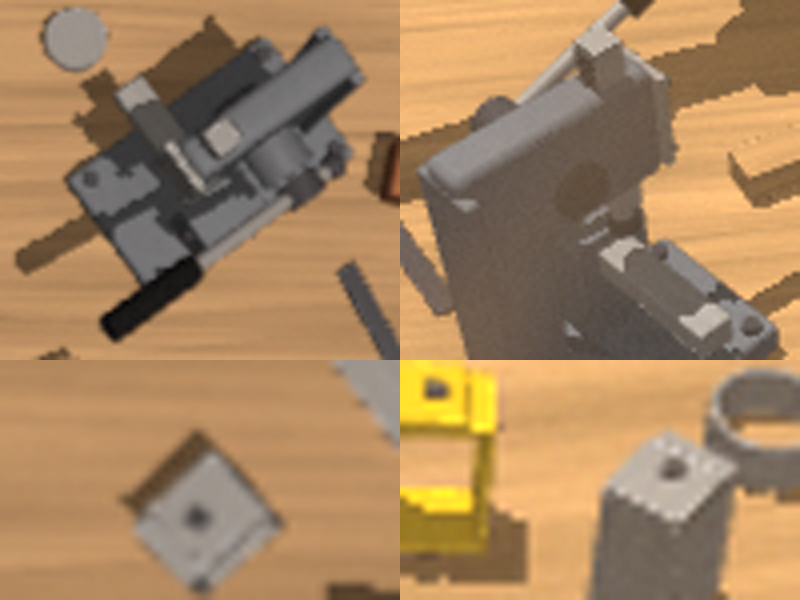

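The crops, in crop pixels: the top view shows the horn tip edge at about (118,93)-(147,77), the ram top at (221,137), the grip end at (110,328) and the loop rivet at (197,516). The scene view shows the ram top at (600,45) and the rivet at (673,467).

```bash
cat > h.py <<'E'
import numpy as np,cv2
def ray(d,p):
    r=d["R"].T@np.linalg.inv(d["camera_matrix"])@np.array([p[0],p[1],1.]); return -d["R"].T@d["t"],r
def onz(d,p,z):
    c,r=ray(d,p); return c+r*(z-c[2])/r[2]
def tri(d1,p1,d2,p2):
    P=[d["camera_matrix"]@np.c_[d["R"],d["t"]] for d in(d1,d2)]
    X=cv2.triangulatePoints(P[0],P[1],np.float64(p1),np.float64(p2)); return (X[:3]/X[3]).ravel()
def proj(d,X):
    x=d["camera_matrix"]@(d["R"]@np.asarray(X)+d["t"]); return x[:2]/x[2]
E
python3 - <<'E'
from h import *
np.set_printoptions(precision=4,suppress=True)
T=dict(np.load("top0.npz"));S=dict(np.load("scene0.npz"))
o=lambda off,s,u,v:(off[0]+(u+.5)/s-.5,off[1]+(v+.5)/s-.5)
tp=lambda u,v:o((245,145),4,u,v); sp=lambda u,v:o((145,155),4,u-400,v)
tl=lambda u,v:o((160,195),8,u,v-360); sl=lambda u,v:o((285,180),8,u-400,v-360)
print("rivet tri",tri(T,tl(197,516),S,sl(673,467)),onz(T,tl(197,516),.089))
print("ram tri",tri(T,tp(221,137),S,sp(600,45)))
print("horn tip",onz(T,tp(118,93),.13),onz(T,tp(147,77),.13))
print("ram",onz(T,tp(221,137),.348))
print("grip end",onz(T,tp(110,328),.33))
for z,L in((.085,[(212,452),(282,522),(203,588),(135,520)]),):
    q=[onz(T,tl(*p),z) for p in L]
    for i in range(4):
        e=q[(i+1)%4]-q[i]; print("top corner",q[i],np.linalg.norm(e),np.degrees(np.arctan2(e[1],e[0])))
L=[(607,488),(672,435),(738,468),(675,520)]
q=[onz(S,sl(*p),.085) for p in L]
for i in range(4):
    e=q[(i+1)%4]-q[i]; print("sc corner",q[i],np.linalg.norm(e),np.degrees(np.arctan2(e[1],e[0])))
E
```

```text
rivet tri [0.4951 0.2506 0.0852] [0.4946 0.2493 0.089 ]
ram tri [ 0.5968 -0.1605  0.3411]
horn tip [ 0.6708 -0.0904  0.13  ] [ 0.6865 -0.1178  0.13  ]
ram [ 0.5957 -0.1604  0.348 ]
grip end [ 0.4385 -0.0709  0.33  ]
top corner [0.5257 0.2435 0.085 ] 0.047807040835197635 -133.86938449688319
top corner [0.4926 0.2091 0.085 ] 0.048799310590142954 131.00849992113518
top corner [0.4605 0.2459 0.085 ] 0.04633767205777524 46.28079121209354
top corner [0.4926 0.2794 0.085 ] 0.04881135778856844 -47.26043480645438
sc corner [0.5038 0.2196 0.085 ] 0.04728516262995705 128.0450553820995
sc corner [0.4747 0.2568 0.085 ] 0.03427528281146802 43.25138629956453
sc corner [0.4997 0.2803 0.085 ] 0.04573295259679162 -52.40967851439998
sc corner [0.5276 0.2441 0.085 ] 0.034091443213131574 -134.09193826359206
```

```bash
python3 - <<'E'
from h import *
np.set_printoptions(precision=4,suppress=True)
T=dict(np.load("top0.npz"));S=dict(np.load("scene0.npz"))
o=lambda off,s,u,v:(off[0]+(u+.5)/s-.5,off[1]+(v+.5)/s-.5)
tp=lambda u,v:o((245,145),4,u,v); sp=lambda u,v:o((145,155),4,u-400,v)
rows=[(T,tp(68,180),-90,75,30),(T,tp(150,287),-90,-75,30),(T,tp(118,93),-16,105,130),(T,tp(147,77),16,105,130),(T,tp(221,137),0,0,348),
(T,tp(110,328),-169.6,-72.5,328.7),(S,sp(600,45),0,0,348)]
W=np.array([onz(d,p,z/1e3)[:2] for d,p,x,y,z in rows]);L=np.array([(x,y) for d,p,x,y,z in rows])/1e3
for use in([0,1,2,3,4,5,6],[0,1,2,3,4,6],[0,1,2,3]):
    A=L[use]-L[use].mean(0);B=W[use]-W[use].mean(0)
    th=np.arctan2((A[:,0]*B[:,1]-A[:,1]*B[:,0]).sum(),(A*B).sum())
    R=np.array([[np.cos(th),-np.sin(th)],[np.sin(th),np.cos(th)]]);t=W[use].mean(0)-R@L[use].mean(0)
    print(np.degrees(th),t);print((W-(L@R.T+t))*1e3)
# crops for verification: rotate scene views, high zoom
s=S["img"][:,:,::-1];t=T["img"][:,:,::-1]
f=lambda im,x,y,w,h,W,H:cv2.resize(im[y:y+h,x:x+w],(W,H),interpolation=cv2.INTER_NEAREST)
v=[]
for d,im in((T,t),(S,s)):
    c=im.copy()
    th_,t_=th,W[0]*0
    v.append(c)
E
```

```text
-53.6789453361433 [ 0.5984 -0.1627]
[[-5.085  -2.1724]
 [10.5403  5.0891]
 [-2.7924 -2.7552]
 [-6.0115 -4.3396]
 [-2.7047  2.3216]
 [-0.9825 -1.9693]
 [ 7.0358  3.8257]]
-54.31003588598617 [ 0.5981 -0.1623]
[[-6.0424 -2.5327]
 [10.5542  3.3922]
 [-3.2846 -2.369 ]
 [-6.2187 -3.7462]
 [-2.3745  1.8758]
 [-1.694  -4.1593]
 [ 7.3659  3.3799]]
-54.807784301100014 [ 0.5963 -0.1635]
[[-5.2264 -1.2862]
 [12.1259  3.5771]
 [-2.096  -0.5374]
 [-4.8035 -1.7534]
 [-0.5437  3.0448]
 [-0.6984 -4.3578]
 [ 9.1968  4.5489]]
```

```bash
cat > ov.py <<'E'
from h import *
def rot(a): a=np.radians(a); return np.array([[np.cos(a),-np.sin(a),0],[np.sin(a),np.cos(a),0],[0,0,1]])
def box(x0,x1,y0,y1,z0,z1):
    c=[(x,y,z) for x in(x0,x1) for y in(y0,y1) for z in(z0,z1)]
    return [(c[i],c[j]) for i in range(8) for j in range(i) if bin(i^j).count("1")==1]
def draw(im,d,segs,yaw,t,off,s,col=(0,0,255)):
    for a,b in segs:
        p=[tuple(np.int32(((proj(d,rot(yaw)@(np.array(q)/1e3)+t)-off+.5)*s-.5)*8)) for q in(a,b)]
        p=[tuple(int(v) for v in q) for q in p]
        cv2.line(im,p[0],p[1],col,1,cv2.LINE_AA,3)
PRESS=box(-90,160,-75,75,0,30)+box(-16,16,-20,105,102,130)+box(-12,12,-12,12,315,348)+[((46.5,-72.5,250),(-169.6,-72.5,328.7))]
LOOP=box(-27,27,-20,20,0,85)
def crop(d,off,w,h,s): 
    im=d["img"][off[1]:off[1]+h,off[0]:off[0]+w,::-1]
    return np.ascontiguousarray(np.clip(cv2.resize(im,(w*s,h*s),interpolation=cv2.INTER_CUBIC)*1.3,0,255).astype(np.uint8))
E
python3 - <<'E'
from ov import *
np.set_printoptions(precision=4,suppress=True)
T=dict(np.load("top0.npz"));S=dict(np.load("scene0.npz"))
W=np.array([onz(T,((u+.5)/4-.5+245,(v+.5)/4-.5+145),z/1e3)[:2] for u,v,z in((68,180,30),(118,93,130),(147,77,130),(221,137,348),(110,328,328.7))])
L=np.array([(-90,75),(-16,105),(16,105),(0,0),(-169.6,-72.5)])/1e3
A=L-L.mean(0);B=W-W.mean(0)
th=np.arctan2((A[:,0]*B[:,1]-A[:,1]*B[:,0]).sum(),(A*B).sum());yaw=np.degrees(th)
t=np.r_[W.mean(0)-rot(yaw)[:2,:2]@L.mean(0),0];print(yaw,t,1e3*(W-L@rot(yaw)[:2,:2].T-t[:2]))
a=crop(T,(245,145),100,90,4);draw(a,T,PRESS,yaw,t,(245,145),4)
b=crop(S,(145,155),100,90,4);draw(b,S,PRESS,yaw,t,(145,155),4)
lt=np.array([.4945,.2495,0]);ly=-47.
c=crop(T,(160,195),50,30,8);draw(c,T,LOOP,ly,lt,(160,195),8)
e=crop(S,(285,180),50,30,8);draw(e,S,LOOP,ly,lt,(285,180),8)
cv2.imwrite("pics/z2.png",np.vstack([np.hstack([a,b]),np.hstack([c,e])]))
E
```

```text
-54.010554955878526 [ 0.5945 -0.1645  0.    ] [[-1.8588 -0.3676]
 [ 0.6773 -0.5575]
 [-2.3923 -2.0326]
 [ 1.1983  4.0832]
 [ 2.3755 -1.1256]]
```

View pics/z2.png

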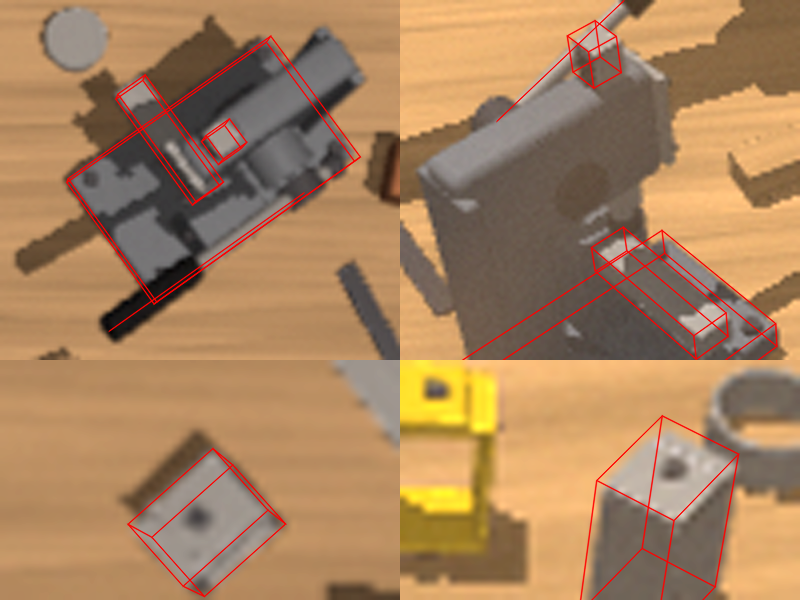

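The overlay fits to a few mm. The press is at about (0.595, -0.163) with yaw -54°, and the loop at about (0.4965, 0.250) with its x axis at about -47°. I'll plan the approach up and over the lever.

```bash
cat > mv.py <<'E'
import sys,numpy as np
from scipy.spatial.transform import Rotation as Ro
from cell import env
from ov import rot
np.set_printoptions(precision=2,suppress=True)
PT=np.array([.595,-.163,0]);PY=-54.3
def go(*targets):  # (TCP xyz, yaw) each relative to the pose now
    s=env.get_obs();R=Ro.from_euler("xyz",s["tool_rot"],degrees=True)
    for p,y in targets:
        print("xyz cm",R.inv().apply(np.array(p)-s["tool_pos"])*100,"twist",np.degrees((R.inv()*Ro.from_euler("xyz",[180,0,y],degrees=True)).as_rotvec()))
def press(p): return rot(PY)@(np.array(p)/1e3)+PT
E
python3 - <<'E'
from mv import *
go(((.40,-.45,.58),20.7),((.50,-.2,.60),43),((.4965,.25,.42),43),((.4965,.25,.235),43))
E
```

```text
xyz cm [ 21.54  -8.79 -17.61] twist [-0.1   0.01 -0.03]
xyz cm [ 39.72 -28.65 -19.58] twist [ -0.1   -0.01 -22.33]
xyz cm [ 55.28 -70.85  -1.51] twist [ -0.1   -0.01 -22.33]
xyz cm [ 55.29 -70.81  16.99] twist [ -0.1   -0.01 -22.33]
```

Emit:
{"method": "servo_tool", "body": {"plan": [{"xyz": [4,-1.5,-4],"twist": [0,0,0],"jaw": 0},{"xyz": [7,-3,-7],"twist": [0,0,0],"jaw": 0},{"xyz": [10,-4.5,-10],"twist": [0,0,0],"jaw": 0},{"xyz": [13,-6,-13],"twist": [0,0,0],"jaw": 0},{"xyz": [16,-7,-16],"twist": [0,0,0],"jaw": 0},{"xyz": [19,-8,-18],"twist": [0,0,0],"jaw": 0},{"xyz": [22,-9,-18],"twist": [0,0,0],"jaw": 0},{"xyz": [25,-12,-19],"twist": [0,0,-4],"jaw": 0},{"xyz": [28,-15,-19.5],"twist": [0,0,-8],"jaw": 0},{"xyz": [31,-18.5,-19.5],"twist": [0,0,-12],"jaw": 0}]}}

```text
time_s: 0.93
tool_pos: [0.449, -0.3403, 0.5998]
tool_rot: [179.9, -0.0, 32.9]
force: [1.4, 0.6, -0.1]
grip_width: 0.087
grasp_force: 0.0
```

```bash
python3 - <<'E'
from mv import *
print(env.get_obs()["tool_pos"],env.get_obs()["tool_rot"])
go(((.50,-.2,.60),43),((.4965,.25,.42),43),((.4965,.25,.235),43))
E
```

```text
[ 0.45 -0.34  0.6 ] [179.95  -0.03  32.89]
xyz cm [11.89 -9.01 -0.03] twist [  0.06  -0.03 -10.11]
xyz cm [ 36.02 -47.01  17.95] twist [  0.06  -0.03 -10.11]
xyz cm [ 36.01 -47.03  36.45] twist [  0.06  -0.03 -10.11]
```

Emit:
{"method": "servo_tool", "body": {"plan": [{"xyz": [3.2,-2.4,0],"twist": [0,0,-3],"jaw": 0},{"xyz": [6.4,-4.8,0],"twist": [0,0,-6],"jaw": 0},{"xyz": [9.5,-7.2,0],"twist": [0,0,-10],"jaw": 0},{"xyz": [12,-10,0],"twist": [0,0,-10],"jaw": 0},{"xyz": [14,-13.4,0],"twist": [0,0,-10],"jaw": 0},{"xyz": [16.2,-16.9,0],"twist": [0,0,-10],"jaw": 0},{"xyz": [18.3,-20.3,0],"twist": [0,0,-10],"jaw": 0},{"xyz": [20.5,-23.7,0],"twist": [0,0,-10],"jaw": 0},{"xyz": [22.6,-27,0],"twist": [0,0,-10],"jaw": 0},{"xyz": [24.6,-30,1.5],"twist": [0,0,-10],"jaw": 0}]}}

```text
time_s: 1.77
tool_pos: [0.4925, 0.0464, 0.5863]
tool_rot: [179.8, -0.2, 42.7]
force: [0.9, -0.4, 0.2]
grip_width: 0.0868
grasp_force: 0.0
```

```bash
python3 - <<'E'
from mv import *
print(env.get_obs()["tool_pos"],env.get_obs()["tool_rot"])
go(((.4965,.25,.40),43),((.4965,.25,.235),43))
E
```

```text
[0.49 0.05 0.59] [179.81  -0.18  42.74]
xyz cm [ 14.06 -14.75  18.63] twist [ 0.19 -0.18 -0.26]
xyz cm [ 14.01 -14.8   35.13] twist [ 0.19 -0.18 -0.26]
```

Emit:
{"method": "servo_tool", "body": {"plan": [{"xyz": [2,-2.1,2.7],"twist": [0,0,0],"jaw": 0},{"xyz": [4,-4.2,5.4],"twist": [0,0,0],"jaw": 0},{"xyz": [6,-6.3,8],"twist": [0,0,0],"jaw": 0},{"xyz": [8,-8.4,10.6],"twist": [0,0,0],"jaw": 0},{"xyz": [10,-10.5,13.3],"twist": [0,0,0],"jaw": 0},{"xyz": [12,-12.6,16],"twist": [0,0,0],"jaw": 0},{"xyz": [14,-14.8,18.6],"twist": [0,0,0],"jaw": 0},{"xyz": [14,-14.8,21.5],"twist": [0,0,0],"jaw": 0},{"xyz": [14,-14.8,24],"twist": [0,0,0],"jaw": 0},{"xyz": [14,-14.8,24],"twist": [0,0,0],"jaw": 0}]}}

```text
time_s: 2.6
tool_pos: [0.4936, 0.2463, 0.3386]
tool_rot: [-179.8, 0.5, 42.8]
force: [-0.0, -1.2, 0.2]
grip_width: 0.087
grasp_force: 0.0
```

```bash
python3 - <<'E'
from mv import *
from ov import crop,proj
print(env.get_obs()["tool_pos"],env.get_obs()["tool_rot"])
go(((.4965,.25,.235),43))
S=env.read_camera("scene");T=env.read_camera("top")
cv=__import__("cv2")
cv.imwrite("pics/a1.png",np.hstack([crop(S,(260,130),100,100,4),crop(T,(135,165),100,100,4)]))
E
```

```text
[0.49 0.25 0.34] [-179.77    0.53   42.77]
xyz cm [ 0.56 -0.04 10.36] twist [-0.23  0.53 -0.23]
```

View pics/a1.png

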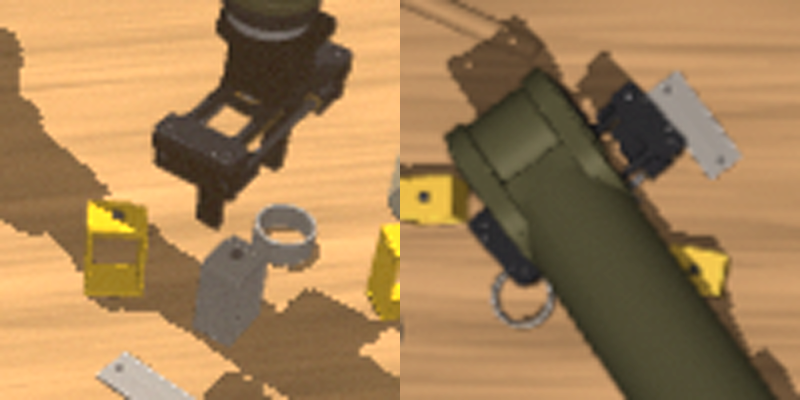

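The scene view shows the open gripper over the grey loop, with its rivet at crop (237,253), the fingers straddling its long axis, and the ferrule clear. Next: descend and grip.

Emit:
{"method": "servo_tool", "body": {"plan": [{"xyz": [0.5,0,3],"twist": [0,0,0],"jaw": 0},{"xyz": [0.5,0,5.5],"twist": [0,0,0],"jaw": 0},{"xyz": [0.5,0,8],"twist": [0,0,0],"jaw": 0},{"xyz": [0.5,0,10],"twist": [0,0,0],"jaw": 0},{"xyz": [0.5,0,10.3],"twist": [0,0,0],"jaw": 0},{"xyz": [0.5,0,10.3],"twist": [0,0,0],"jaw": 0}]}}

```text
time_s: 3.2
tool_pos: [0.4999, 0.2501, 0.2419]
tool_rot: [180.0, -0.0, 42.6]
force: [0.3, 0.3, 0.7]
grip_width: 0.0872
grasp_force: 0.0
```

Emit:
{"method": "servo_tool", "body": {"plan": [{"xyz": [0,0,0],"twist": [0,0,0],"jaw": 0.25},{"xyz": [0,0,0],"twist": [0,0,0],"jaw": 0.32},{"xyz": [0,0,0],"twist": [0,0,0],"jaw": 0.36},{"xyz": [0,0,0],"twist": [0,0,0],"jaw": 0.4},{"xyz": [0,0,0],"twist": [0,0,0],"jaw": 0.5},{"xyz": [0,0,0],"twist": [0,0,0],"jaw": 0.6},{"xyz": [0,0,0],"twist": [0,0,0],"jaw": 0.6},{"xyz": [0,0,0],"twist": [0,0,0],"jaw": 0.6}], "newtons": 30}}

```text
time_s: 3.87
tool_pos: [0.4992, 0.2511, 0.2416]
tool_rot: [-180.0, -0.0, 42.7]
force: [-2.1, 2.1, 3.1]
grip_width: 0.0537
grasp_force: 30.0
```

Emit:
{"method": "servo_tool", "body": {"plan": [{"xyz": [0,0,-2],"twist": [0,0,0],"jaw": 0.6},{"xyz": [0,0,-5],"twist": [0,0,0],"jaw": 0.6},{"xyz": [0,0,-8],"twist": [0,0,0],"jaw": 0.6},{"xyz": [0,0,-11],"twist": [0,0,0],"jaw": 0.6},{"xyz": [0,0,-14],"twist": [0,0,0],"jaw": 0.6},{"xyz": [0,0,-17],"twist": [0,0,0],"jaw": 0.6},{"xyz": [0,0,-17],"twist": [0,0,0],"jaw": 0.6}]}}

```text
time_s: 4.45
tool_pos: [0.5003, 0.2513, 0.4164]
tool_rot: [179.8, -0.4, 42.7]
force: [1.5, 1.2, -3.4]
grip_width: 0.0535
grasp_force: 30.0
```

```bash
python3 - <<'E'
from mv import *
s=env.get_obs();print(s["tool_pos"],s["tool_rot"],s["force"],s["grip_width"])
p=press([0,155,0]);print(p)
go(((p[0],p[1],.41),35.7),((p[0],p[1],.312),35.7))
E
```

```text
[0.5  0.25 0.42] [179.78  -0.42  42.66] [ 1.47  1.16 -3.35] 0.0535250849247592
[ 0.72 -0.07  0.  ]
xyz cm [-5.72 38.76  0.74] twist [ 0.19 -0.44  6.95]
xyz cm [-5.79 38.72 10.54] twist [ 0.19 -0.44  6.95]
```

Emit:
{"method": "servo_tool", "body": {"plan": [{"xyz": [-0.5,3.8,0],"twist": [0,0,1],"jaw": 0.6},{"xyz": [-1.1,7.7,0],"twist": [0,0,2],"jaw": 0.6},{"xyz": [-1.7,11.6,0],"twist": [0,0,3],"jaw": 0.6},{"xyz": [-2.3,15.5,0],"twist": [0,0,4],"jaw": 0.6},{"xyz": [-2.9,19.4,0],"twist": [0,0,5],"jaw": 0.6},{"xyz": [-3.4,23.3,0],"twist": [0,0,6],"jaw": 0.6},{"xyz": [-4,27.2,0],"twist": [0,0,7],"jaw": 0.6},{"xyz": [-4.6,31,0],"twist": [0,0,7],"jaw": 0.6},{"xyz": [-5.2,35,0],"twist": [0,0,7],"jaw": 0.6},{"xyz": [-5.7,38.7,0.7],"twist": [0,0,7],"jaw": 0.6}]}}

```text
time_s: 5.28
tool_pos: [0.7205, -0.0756, 0.4026]
tool_rot: [180.0, 0.1, 35.6]
force: [0.9, -0.4, -4.1]
grip_width: 0.0536
grasp_force: 30.0
```

Emit:
{"method": "servo_tool", "body": {"plan": [{"xyz": [0,0,2.5],"twist": [0,0,0],"jaw": 0.6},{"xyz": [0,0,5],"twist": [0,0,0],"jaw": 0.6},{"xyz": [0,0,7.5],"twist": [0,0,0],"jaw": 0.6},{"xyz": [0,0,9.5],"twist": [0,0,0],"jaw": 0.6},{"xyz": [0,0,9.5],"twist": [0,0,0],"jaw": 0.6},{"xyz": [0,0,9.5],"twist": [0,0,0],"jaw": 0.6}]}}

```text
time_s: 5.78
tool_pos: [0.7187, -0.0732, 0.3056]
tool_rot: [-179.8, 0.3, 35.7]
force: [0.5, -0.0, -4.1]
grip_width: 0.0533
grasp_force: 30.0
```

```bash
python3 - <<'E'
from mv import *
from ov import *
s=env.get_obs();print(s["tool_pos"],s["tool_rot"],s["force"],s["grip_width"])
p=press([0,155,0]);go(((p[0],p[1],.312),35.7))
S=env.read_camera("scene");T=env.read_camera("top")
np.savez("scene1.npz",**S);np.savez("top1.npz",**T)
a=crop(S,(160,160),100,100,4);draw(a,S,PRESS[12:24],PY,PT,(160,160),4)
t=s["tool_pos"]-[0,0,.164+.0776];draw(a,S,LOOP,s["tool_rot"][2]-90,t,(160,160),4,(0,255,0))
b=crop(T,(230,130),100,100,4);draw(b,T,PRESS[12:24],PY,PT,(230,130),4)
cv2.imwrite("pics/a2.png",np.hstack([a,b]))
E
```

```text
[ 0.72 -0.07  0.31] [-179.79    0.29   35.67] [ 0.45 -0.05 -4.11] 0.053310785760209374
xyz cm [ 0.21  0.07 -0.64] twist [-0.21  0.29 -0.03]
```

View pics/a2.png

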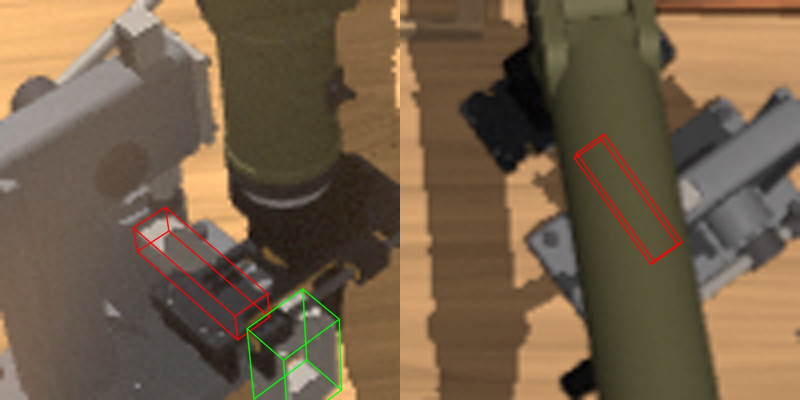

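The horn lines up with the green loop wireframe, and the gripper carriage is beyond the horn tip and clear of the head. Sliding the loop on along press -y.

Emit:
{"method": "servo_tool", "body": {"plan": [{"xyz": [0,0.1,-0.4],"twist": [0,0,0],"jaw": 0.6},{"xyz": [-1.2,0.1,-0.5],"twist": [0,0,0],"jaw": 0.6},{"xyz": [-2.4,0.1,-0.5],"twist": [0,0,0],"jaw": 0.6},{"xyz": [-3.6,0.1,-0.5],"twist": [0,0,0],"jaw": 0.6},{"xyz": [-4.2,0.1,-0.5],"twist": [0,0,0],"jaw": 0.6}]}}

```text
time_s: 6.3
tool_pos: [0.6858, -0.0993, 0.3164]
tool_rot: [179.8, -0.0, 35.6]
force: [-0.0, -0.6, -4.9]
grip_width: 0.0539
grasp_force: 30.0
```

Emit:
{"method": "servo_tool", "body": {"plan": [{"xyz": [-1,0,0],"twist": [0,0,0],"jaw": 0.6},{"xyz": [-2,0,0],"twist": [0,0,0],"jaw": 0.6},{"xyz": [-3,0,0],"twist": [0,0,0],"jaw": 0.6},{"xyz": [-3.7,0,0],"twist": [0,0,0],"jaw": 0.6},{"xyz": [-3.7,0,0],"twist": [0,0,0],"jaw": 0.6},{"xyz": [-3.7,0,0],"twist": [0,0,0],"jaw": 0.6}]}}

```text
time_s: 6.8
tool_pos: [0.6559, -0.1201, 0.3143]
tool_rot: [180.0, -0.0, 35.6]
force: [-0.5, -0.6, -4.6]
grip_width: 0.0538
grasp_force: 30.0
```

```bash
python3 - <<'E'
from mv import *
from ov import *
s=env.get_obs();print(s["tool_pos"]*1e3,s["tool_rot"],s["force"],s["wrist_torque"],s["grip_width"])
print(rot(-PY)@(s["tool_pos"]-PT)*1e3)
E
```

```text
[ 655.89 -120.1   314.33] [179.97  -0.01  35.62] [-0.5  -0.58 -4.56] [ 0.02 -0.06  0.04] 0.05375447356691617
[  0.69  74.48 314.33]
```

Emit:
{"method": "servo_tool", "body": {"plan": [{"xyz": [0,0,0.8],"twist": [0,0,0],"jaw": 0.6},{"xyz": [0,0,1.4],"twist": [0,0,0],"jaw": 0.6},{"xyz": [0,0,1.65],"twist": [0,0,0],"jaw": 0.6},{"xyz": [0,0,1.65],"twist": [0,0,0],"jaw": 0.6}]}}

```text
time_s: 7.13
tool_pos: [0.6562, -0.119, 0.297]
tool_rot: [-179.9, 0.0, 35.7]
force: [0.2, -0.2, -4.1]
grip_width: 0.0536
grasp_force: 30.0
```

Emit:
{"method": "servo_tool", "body": {"plan": [{"xyz": [0,0,0.1],"twist": [0,0,0],"jaw": 0.6},{"xyz": [0,0,0.2],"twist": [0,0,0],"jaw": 0.6},{"xyz": [0,0,0.25],"twist": [0,0,0],"jaw": 0.6}]}}

```text
time_s: 7.38
tool_pos: [0.6562, -0.119, 0.2967]
tool_rot: [180.0, -0.0, 35.7]
force: [-4.0, 1.7, 7.6]
grip_width: 0.0536
grasp_force: 30.0
```

Emit:
{"method": "servo_tool", "body": {"plan": [{"xyz": [0,0,-0.2],"twist": [0,0,0],"jaw": 0.5},{"xyz": [0,0,-0.2],"twist": [0,0,0],"jaw": 0.2},{"xyz": [0,0,-0.2],"twist": [0,0,0],"jaw": 0},{"xyz": [0,0,-0.2],"twist": [0,0,0],"jaw": 0},{"xyz": [0,0,-0.2],"twist": [0,0,0],"jaw": 0},{"xyz": [0,0,-0.2],"twist": [0,0,0],"jaw": 0},{"xyz": [0,0,-0.2],"twist": [0,0,0],"jaw": 0},{"xyz": [0,0,-0.2],"twist": [0,0,0],"jaw": 0}]}}

```text
time_s: 8.05
tool_pos: [0.6561, -0.1196, 0.2972]
tool_rot: [180.0, -0.0, 35.7]
force: [-0.7, -0.0, 0.2]
grip_width: 0.0853
grasp_force: 0.0
```

Loop released on the horn. Next I back off, narrow the jaw to straddle the horn, and push on the loop's side walls.

Emit:
{"method": "servo_tool", "body": {"plan": [{"xyz": [1.2,0,-0.2],"twist": [0,0,0],"jaw": 0},{"xyz": [2.6,0,-0.3],"twist": [0,0,0],"jaw": 0},{"xyz": [4,0,-0.3],"twist": [0,0,0],"jaw": 0},{"xyz": [5.4,0,-0.3],"twist": [0,0,0],"jaw": 0},{"xyz": [5.4,0,-0.3],"twist": [0,0,0],"jaw": 0.3},{"xyz": [5.4,0,-0.3],"twist": [0,0,0],"jaw": 0.5},{"xyz": [5.4,0,-0.3],"twist": [0,0,0],"jaw": 0.5},{"xyz": [5.4,0,-0.3],"twist": [0,0,0],"jaw": 0.5},{"xyz": [5.4,0,-0.3],"twist": [0,0,0],"jaw": 0.5}]}}

```text
time_s: 8.8
tool_pos: [0.6995, -0.0891, 0.3002]
tool_rot: [180.0, 0.0, 35.6]
force: [-0.8, 0.5, -0.5]
grip_width: 0.0617
grasp_force: 0.0
```

```bash
python3 - <<'E'
from mv import *
from ov import *
s=env.get_obs();print(s["tool_pos"]*1e3,s["tool_rot"],s["force"],s["grip_width"],s["qpos"])
print(rot(-PY)@(s["tool_pos"]-PT)*1e3)
S=env.read_camera("scene");T=env.read_camera("top")
np.savez("scene2.npz",**S)
a=crop(S,(160,150),100,100,4);draw(a,S,PRESS[12:24],PY,PT,(160,150),4)
a2=crop(S,(160,150),100,100,4)
cv2.imwrite("pics/a3.png",np.hstack([a,a2]))
E
```

```text
[699.48 -89.11 300.2 ] [179.97   0.04  35.6 ] [-0.83  0.53 -0.52] 0.06172869853222144 [ 28.94  32.62 -34.33  80.45  18.62  72.61 -61.12]
[  0.96 127.97 300.2 ]
```

View pics/a3.png

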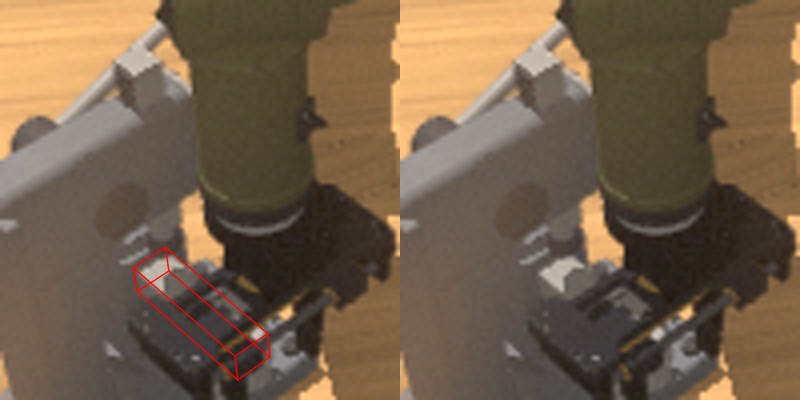

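The picture shows the gripper beyond the horn tip, with the loop hidden behind its carriage at about (230,300). I'll push now, watching force.

Emit:
{"method": "servo_tool", "body": {"plan": [{"xyz": [0,0,0],"twist": [0,0,0],"jaw": 0.5},{"xyz": [0,0,0],"twist": [0,0,0],"jaw": 0.5},{"xyz": [0,0,0],"twist": [0,0,0],"jaw": 0.5},{"xyz": [0,0,0],"twist": [0,0,0],"jaw": 0.5},{"xyz": [-1,0,0],"twist": [0,0,0],"jaw": 0.5},{"xyz": [-2,0,0],"twist": [0,0,0],"jaw": 0.5}]}}

```text
time_s: 9.4
tool_pos: [0.6832, -0.0995, 0.3]
tool_rot: [-180.0, 0.0, 35.7]
force: [0.8, -0.6, 0.4]
grip_width: 0.0435
grasp_force: 0.0
```

Emit:
{"method": "servo_tool", "body": {"plan": [{"xyz": [-0.5,0,0],"twist": [0,0,0],"jaw": 0.5},{"xyz": [-1,0,0],"twist": [0,0,0],"jaw": 0.5},{"xyz": [-1.5,0,0],"twist": [0,0,0],"jaw": 0.5},{"xyz": [-2,0,0],"twist": [0,0,0],"jaw": 0.5},{"xyz": [-2.5,0,0],"twist": [0,0,0],"jaw": 0.5}]}}

```text
time_s: 9.82
tool_pos: [0.6631, -0.1144, 0.3003]
tool_rot: [180.0, -0.0, 35.7]
force: [1.8, 1.0, -0.2]
grip_width: 0.0437
grasp_force: 0.9
```

Emit:
{"method": "servo_tool", "body": {"plan": [{"xyz": [-0.5,0,0],"twist": [0,0,0],"jaw": 0.5},{"xyz": [-1,0,0],"twist": [0,0,0],"jaw": 0.5},{"xyz": [-1.4,0,0],"twist": [0,0,0],"jaw": 0.5},{"xyz": [-1.4,0,0],"twist": [0,0,0],"jaw": 0.5}]}}

```text
time_s: 10.15
tool_pos: [0.6514, -0.1234, 0.3003]
tool_rot: [180.0, 0.1, 35.6]
force: [-0.4, -0.7, -0.2]
grip_width: 0.0435
grasp_force: 0.0
```

```bash
python3 - <<'E'
from mv import *
s=env.get_obs();print(s["tool_pos"]*1e3,s["tool_rot"],s["force"],s["grip_width"])
q=rot(-PY)@(s["tool_pos"]-PT)*1e3;print(q)
R=Ro.from_euler("xyz",s["tool_rot"],degrees=True)
# tilted pushes: tip centre y,z (mm) in press frame, tilt a
for ty,tz,a in((85,140,15),(85,130,35),(75,126,35)):
    D=Ro.from_euler("xyz",[180,0,35.7],degrees=True)*Ro.from_rotvec([0,-a,0],degrees=True)
    tcp=press([0,ty,tz])-D.apply([0,0,.182])
    print(a,tcp,R.inv().apply(tcp-s["tool_pos"])*100,D.apply([0,0,1]))
E
```

```text
[ 651.37 -123.41  300.26] [179.99   0.07  35.61] [-0.39 -0.67 -0.15] 0.043491624059036116
[  0.74  68.88 300.26]
15 [ 0.7  -0.09  0.32] [ 6.32 -0.08 -1.56] [-0.21 -0.15 -0.97]
35 [ 0.75 -0.05  0.28] [12.05 -0.09  2.1 ] [-0.47 -0.33 -0.82]
35 [ 0.74 -0.06  0.28] [11.05 -0.09  2.5 ] [-0.47 -0.33 -0.82]
```

Emit:
{"method": "servo_tool", "body": {"plan": [{"xyz": [1.6,0,-0.6],"twist": [0,0,0],"jaw": 0.5},{"xyz": [3.8,-0.1,-0.4],"twist": [0,-7,0],"jaw": 0.5},{"xyz": [6,-0.1,-0.2],"twist": [0,-14,0],"jaw": 0.5},{"xyz": [8.1,-0.1,0.3],"twist": [0,-21,0],"jaw": 0.5},{"xyz": [10.1,-0.1,1],"twist": [0,-28,0],"jaw": 0.5},{"xyz": [12,-0.1,2.1],"twist": [0,-35,0],"jaw": 0.5},{"xyz": [12,-0.1,2.1],"twist": [0,-35,0],"jaw": 0.5},{"xyz": [12,-0.1,2.1],"twist": [0,-35,0],"jaw": 0.5}]}}

```text
time_s: 10.82
tool_pos: [0.7492, -0.0493, 0.2743]
tool_rot: [-179.7, 35.2, 36.0]
force: [0.3, 0.8, 1.1]
grip_width: 0.0433
grasp_force: 0.0
```

```bash
cat > tilt.py <<'E'
from mv import *
s=env.get_obs();R=Ro.from_euler("xyz",s["tool_rot"],degrees=True)
print(s["tool_rot"],s["force"],s["qpos"])
tip=s["tool_pos"]+R.apply([0,0,.182]);q=rot(-PY)@(tip-PT)*1e3;print("tip press",q)
RP=Ro.from_matrix(rot(PY)).inv()*R
print("tool x,y,z in press\n",RP.as_matrix().T)
for y in(47,37,27): print(y,R.inv().apply(press([0,y,126])-tip)*100)
E
python3 tilt.py
```

```text
[-179.67   35.22   36.05] [0.29 0.79 1.13] [ 10.12  49.56 -25.24  57.97  33.7  108.47 -65.19]
tip press [ -2.74  86.55 125.59]
tool x,y,z in press
 [[-0.    0.82 -0.58]
 [ 1.    0.   -0.  ]
 [-0.   -0.58 -0.82]]
47 [-3.26  0.26  2.25]
37 [-4.07  0.26  2.82]
27 [-4.89  0.26  3.4 ]
```

Emit:
{"method": "servo_tool", "body": {"plan": [{"xyz": [0,0.25,0],"twist": [0,0,0],"jaw": 0.5},{"xyz": [-0.8,0.25,0.55],"twist": [0,0,0],"jaw": 0.5},{"xyz": [-1.6,0.25,1.1],"twist": [0,0,0],"jaw": 0.5},{"xyz": [-2.1,0.25,1.45],"twist": [0,0,0],"jaw": 0.5},{"xyz": [-2.6,0.25,1.8],"twist": [0,0,0],"jaw": 0.5},{"xyz": [-3.2,0.25,2.2],"twist": [0,0,0],"jaw": 0.5}]}}

```text
time_s: 11.32
tool_pos: [0.7186, -0.0775, 0.2832]
tool_rot: [179.7, 34.7, 35.5]
force: [3.4, 2.1, 7.0]
grip_width: 0.0436
grasp_force: 3.5
```

```bash
python3 tilt.py
```

```text
[179.75  34.72  35.46] [3.44 2.15 6.99] [ 13.63  45.06 -25.6   64.59  33.34 105.62 -64.8 ]
tip press [  3.04  46.65 133.56]
tool x,y,z in press
 [[ 0.    0.82 -0.57]
 [ 1.   -0.    0.  ]
 [ 0.   -0.57 -0.82]]
47 [ 0.46 -0.31  0.6 ]
37 [-0.36 -0.31  1.17]
27 [-1.19 -0.3   1.74]
```

Emit:
{"method": "servo_tool", "body": {"plan": [{"xyz": [0,0,0],"twist": [0,0,0],"jaw": 0.5},{"xyz": [0,0,0],"twist": [0,0,0],"jaw": 0.5}]}}

```text
time_s: 11.48
tool_pos: [0.7183, -0.0777, 0.2819]
tool_rot: [179.8, 35.0, 35.5]
force: [0.9, -0.9, 7.1]
grip_width: 0.0436
grasp_force: 3.0
```

```bash
python3 tilt.py; python3 - <<'E'
from ov import *
from cell import env
S=env.read_camera("scene");T=env.read_camera("top")
cv2.imwrite("pics/a4.png",np.hstack([crop(S,(165,160),80,80,5),crop(T,(230,130),100,100,4)]))
E
```

```text
[179.82  35.03  35.48] [ 0.94 -0.89  7.07] [ 13.58  45.19 -25.53  64.58  33.42 105.81 -64.8 ]
tip press [  2.88  45.38 132.88]
tool x,y,z in press
 [[ 0.    0.82 -0.57]
 [ 1.   -0.    0.  ]
 [ 0.   -0.57 -0.82]]
47 [ 0.53 -0.29  0.47]
37 [-0.29 -0.29  1.04]
27 [-1.11 -0.29  1.62]
```

View pics/a4.png

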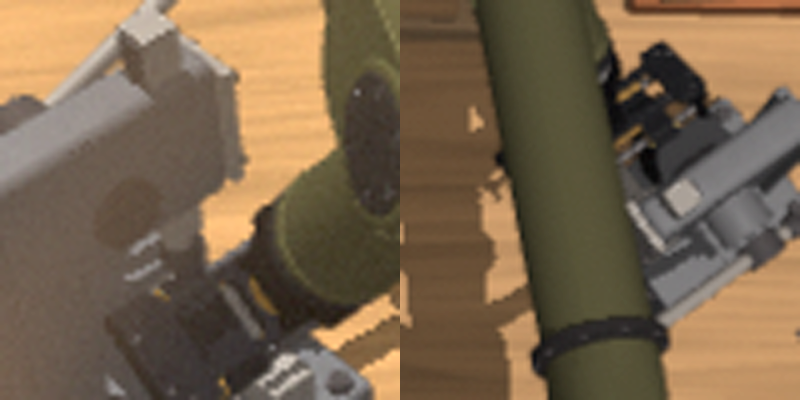

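The scene crop shows the lever still up and the arm clear of the head. The gripper sits over the horn end at about (290,370). The steady 7 N upward force suggests a fingertip is resting on something, so I'll raise slightly and recheck.

Emit:
{"method": "servo_tool", "body": {"plan": [{"xyz": [-0.1,0,-0.3],"twist": [0,0,0],"jaw": 0.5},{"xyz": [-0.2,0,-0.5],"twist": [0,0,0],"jaw": 0.5},{"xyz": [-0.2,0,-0.5],"twist": [0,0,0],"jaw": 0.5},{"xyz": [-0.2,0,-0.5],"twist": [0,0,0],"jaw": 0.5}]}}

```text
time_s: 11.92
tool_pos: [0.7198, -0.0755, 0.2843]
tool_rot: [-180.0, 35.0, 35.7]
force: [0.0, 0.9, -0.0]
grip_width: 0.0433
grasp_force: 0.0
```

```bash
python3 tilt.py
```

```text
[-179.97   35.02   35.7 ] [ 0.03  0.9  -0.01] [ 13.37  45.28 -25.55  64.13  33.32 106.19 -64.64]
tip press [  1.68  47.92 135.27]
tool x,y,z in press
 [[-0.    0.82 -0.57]
 [ 1.   -0.   -0.  ]
 [-0.   -0.57 -0.82]]
47 [ 0.46 -0.17  0.81]
37 [-0.36 -0.17  1.39]
27 [-1.18 -0.17  1.96]
```

Emit:
{"method": "servo_tool", "body": {"plan": [{"xyz": [0.4,-0.35,-0.25],"twist": [0,0,0],"jaw": 0.5},{"xyz": [0.4,-0.35,-0.25],"twist": [0,0,0],"jaw": 0.5},{"xyz": [0.6,-0.35,0.05],"twist": [0,0,0],"jaw": 0.5},{"xyz": [0.7,-0.35,0.2],"twist": [0,0,0],"jaw": 0.5},{"xyz": [0.7,-0.35,0.2],"twist": [0,0,0],"jaw": 0.5},{"xyz": [0.7,-0.35,0.2],"twist": [0,0,0],"jaw": 0.5}]}}

```text
time_s: 12.42
tool_pos: [0.7214, -0.0703, 0.2786]
tool_rot: [-180.0, 35.0, 35.7]
force: [-0.2, -0.1, -0.5]
grip_width: 0.0437
grasp_force: 0.0
```

```bash
python3 tilt.py
```

```text
[-179.98   35.04   35.68] [-0.25 -0.09 -0.52] [ 12.97  45.75 -25.58  64.06  33.27 105.98 -65.18]
tip press [ -1.61  52.27 129.6 ]
tool x,y,z in press
 [[ 0.    0.82 -0.57]
 [ 1.   -0.   -0.  ]
 [-0.   -0.57 -0.82]]
47 [-0.22  0.16  0.6 ]
37 [-1.04  0.16  1.17]
27 [-1.86  0.16  1.75]
```

Emit:
{"method": "servo_tool", "body": {"plan": [{"xyz": [-0.33,0,0.23],"twist": [0,0,0],"jaw": 0.5},{"xyz": [-0.66,0,0.46],"twist": [0,0,0],"jaw": 0.5},{"xyz": [-0.98,0,0.69],"twist": [0,0,0],"jaw": 0.5},{"xyz": [-1.23,0,0.86],"twist": [0,0,0],"jaw": 0.5},{"xyz": [-1.23,0,0.86],"twist": [0,0,0],"jaw": 0.5}]}}

```text
time_s: 12.83
tool_pos: [0.7089, -0.0797, 0.2795]
tool_rot: [180.0, 35.0, 35.6]
force: [0.5, 0.9, -1.3]
grip_width: 0.0435
grasp_force: 0.5
```

```bash
python3 tilt.py
```

```text
[179.96  35.02  35.6 ] [ 0.48  0.88 -1.27] [ 14.21  44.16 -25.68  66.63  33.11 104.9  -65.02]
tip press [ -1.26  36.63 130.46]
tool x,y,z in press
 [[ 0.    0.82 -0.57]
 [ 1.   -0.    0.  ]
 [-0.   -0.57 -0.82]]
47 [ 1.11  0.12 -0.23]
37 [0.29 0.13 0.34]
27 [-0.53  0.13  0.92]
```

Emit:
{"method": "servo_tool", "body": {"plan": [{"xyz": [-0.25,0,0.17],"twist": [0,0,0],"jaw": 0.5},{"xyz": [-0.49,0,0.34],"twist": [0,0,0],"jaw": 0.5},{"xyz": [-0.65,0,0.46],"twist": [0,0,0],"jaw": 0.5},{"xyz": [-0.65,0,0.46],"twist": [0,0,0],"jaw": 0.5}]}}

```text
time_s: 13.17
tool_pos: [0.7032, -0.0825, 0.2798]
tool_rot: [-180.0, 34.8, 35.8]
force: [3.3, 4.5, 1.1]
grip_width: 0.0434
grasp_force: 2.9
```

```bash
python3 tilt.py
```

```text
[-179.99   34.79   35.76] [3.34 4.52 1.11] [ 14.77  43.4  -25.82  67.85  32.96 104.24 -64.91]
tip press [ -2.12  30.99 130.3 ]
tool x,y,z in press
 [[-0.    0.82 -0.57]
 [ 1.    0.   -0.  ]
 [ 0.   -0.57 -0.82]]
47 [ 1.56  0.21 -0.56]
37 [0.74 0.21 0.01]
27 [-0.08  0.21  0.58]
```

Emit:
{"method": "servo_tool", "body": {"plan": [{"xyz": [-0.2,0,0.14],"twist": [0,0,0],"jaw": 0.5},{"xyz": [-0.4,0,0.28],"twist": [0,0,0],"jaw": 0.5},{"xyz": [-0.4,0,0.28],"twist": [0,0,0],"jaw": 0.5}]}}

```text
time_s: 13.42
tool_pos: [0.7009, -0.0827, 0.2807]
tool_rot: [180.0, 34.3, 36.0]
force: [11.4, 8.7, 1.3]
grip_width: 0.0433
grasp_force: 7.1
```

```bash
python3 tilt.py
```

```text
[179.97  34.3   35.97] [11.37  8.7   1.34] [ 15.05  42.91 -26.01  68.49  32.83 103.63 -64.81]
tip press [ -2.85  30.29 130.37]
tool x,y,z in press
 [[-0.    0.83 -0.56]
 [ 1.    0.    0.  ]
 [ 0.   -0.56 -0.83]]
47 [ 1.63  0.29 -0.58]
37 [ 0.8   0.29 -0.02]
27 [-0.03  0.28  0.55]
```

Stalled at 14 N against the pedestal, so the loop is seated. Retreating, rising and untilting.

Emit:
{"method": "servo_tool", "body": {"plan": [{"xyz": [1.6,0,-1.1],"twist": [0,0,0],"jaw": 0.5},{"xyz": [3.3,0,-2.3],"twist": [0,0,0],"jaw": 0.5},{"xyz": [4.5,0,-3.1],"twist": [0,0,0],"jaw": 0.5},{"xyz": [2.8,0,-5.6],"twist": [0,0,0],"jaw": 0.5},{"xyz": [1,0,-8],"twist": [0,7,0],"jaw": 0.5},{"xyz": [-1,0,-11],"twist": [0,14,0],"jaw": 0.5},{"xyz": [-3,0,-14],"twist": [0,21,0],"jaw": 0.5},{"xyz": [-5,0,-17],"twist": [0,28,0],"jaw": 0.5},{"xyz": [-7,0,-20],"twist": [0,35,0],"jaw": 0.5},{"xyz": [-9,0,-23],"twist": [0,35,0],"jaw": 0.5}]}}

```text
time_s: 14.25
tool_pos: [0.7445, -0.055, 0.5222]
tool_rot: [179.8, -0.2, 35.5]
force: [0.3, -0.1, -0.1]
grip_width: 0.0439
grasp_force: 0.0
```

```bash
python3 - <<'E'
from mv import *
from ov import *
s=env.get_obs();print(s["tool_pos"],s["tool_rot"],s["force"],s["qpos"])
S=env.read_camera("scene");T=env.read_camera("top")
np.savez("scene3.npz",**S);np.savez("top3.npz",**T)
a=crop(S,(165,145),80,90,5);b=crop(T,(240,140),100,112,4)
m=min(a.shape[0],b.shape[0])
cv2.imwrite("pics/a5.png",np.hstack([a[:m],b[:m]]))
g=press([46.5-180*np.cos(np.radians(20)),-72.5,250+180*np.sin(np.radians(20))]);print("grip",g)
E
```

```text
[ 0.74 -0.05  0.52] [179.84  -0.25  35.48] [ 0.26 -0.12 -0.14] [ 20.54  33.72 -34.99  52.64  18.79  97.94 -61.41]
grip [ 0.46 -0.11  0.31]
```

View pics/a5.png

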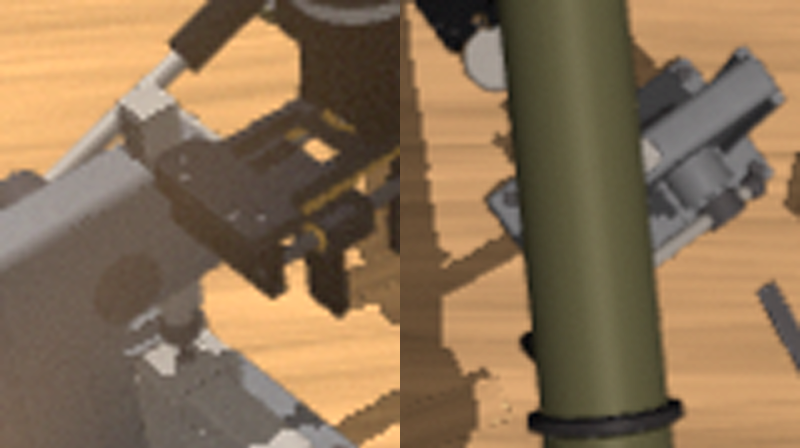

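The scene crop shows the loop hanging under the punch (about (180,335)), with the gripper clear. Next: rise, turn 90° and go over the lever grip with the fingers shut.

Emit:
{"method": "servo_tool", "body": {"plan": [{"xyz": [0,0,-4],"twist": [0,0,-6],"jaw": 1},{"xyz": [0,0,-8],"twist": [0,0,-12],"jaw": 1},{"xyz": [0,0,-10],"twist": [0,0,-18],"jaw": 1},{"xyz": [-3,-1,-10],"twist": [0,0,-24],"jaw": 1},{"xyz": [-6,-2,-10],"twist": [0,0,-30],"jaw": 1},{"xyz": [-9,-3,-10],"twist": [0,0,-36],"jaw": 1},{"xyz": [-12,-4,-10],"twist": [0,0,-42],"jaw": 1},{"xyz": [-15,-5,-10],"twist": [0,0,-48],"jaw": 1},{"xyz": [-18,-6,-10],"twist": [0,0,-54],"jaw": 1},{"xyz": [-20,-7,-10],"twist": [0,0,-60],"jaw": 1}]}}

```text
time_s: 15.18
tool_pos: [0.5405, -0.1141, 0.6182]
tool_rot: [-179.8, 0.1, 95.8]
force: [0.1, -0.8, -0.1]
grip_width: 0.0008
grasp_force: 0.0
```

```bash
python3 - <<'E'
from mv import *
s=env.get_obs();print(s["tool_pos"],s["tool_rot"],s["force"],s["qpos"])
p=press([-124,-72.5,0]);print(p);go(((p[0],p[1],.60),125.7),((p[0],p[1],.515),125.7))
E
```

```text
[ 0.54 -0.11  0.62] [-179.79    0.11   95.76] [ 0.14 -0.84 -0.15] [ 48.84   9.43 -46.56  72.74   7.09 100.86   9.76]
[ 0.46 -0.1   0.  ]
xyz cm [ 1.72 -7.54  1.85] twist [ -0.23   0.05 -29.94]
xyz cm [ 1.73 -7.51 10.35] twist [ -0.23   0.05 -29.94]
```

Emit:
{"method": "servo_tool", "body": {"plan": [{"xyz": [0.5,-2.5,0.6],"twist": [0,0,-6],"jaw": 1},{"xyz": [1,-5,1.2],"twist": [0,0,-12],"jaw": 1},{"xyz": [1.7,-7.5,1.8],"twist": [0,0,-18],"jaw": 1},{"xyz": [1.7,-7.5,4],"twist": [0,0,-24],"jaw": 1},{"xyz": [1.7,-7.5,6],"twist": [0,0,-30],"jaw": 1},{"xyz": [1.7,-7.5,8.5],"twist": [0,0,-30],"jaw": 1},{"xyz": [1.7,-7.5,8.5],"twist": [0,0,-30],"jaw": 1},{"xyz": [1.7,-7.5,8.5],"twist": [0,0,-30],"jaw": 1}]}}

```text
time_s: 15.85
tool_pos: [0.4659, -0.103, 0.5332]
tool_rot: [-179.8, -0.1, 125.6]
force: [0.4, -0.3, 0.1]
grip_width: 0.0005
grasp_force: 0.0
```

```bash
python3 - <<'E'
from mv import *
from ov import *
s=env.get_obs();print(s["tool_pos"],s["tool_rot"],s["force"],s["qpos"])
p=press([-124,-72.5,0]);go(((p[0],p[1],.515),125.7))
S=env.read_camera("scene");T=env.read_camera("top")
a=crop(S,(165,120),80,112,5);b=crop(T,(240,140),100,112,4)
draw(a,S,PRESS[-1:],PY,PT,(165,120),5);draw(b,T,PRESS[-1:],PY,PT,(240,140),4)
m=min(a.shape[0],b.shape[0])
cv2.imwrite("pics/a6.png",np.hstack([a[:m],b[:m]]))
E
```

```text
[ 0.47 -0.1   0.53] [-179.85   -0.12  125.6 ] [ 0.43 -0.33  0.07] [ 56.9   -4.18 -44.3   92.65  -2.89  90.54  48.26]
xyz cm [-0.01 -0.26  1.82] twist [-0.15 -0.12 -0.1 ]
```

View pics/a6.png

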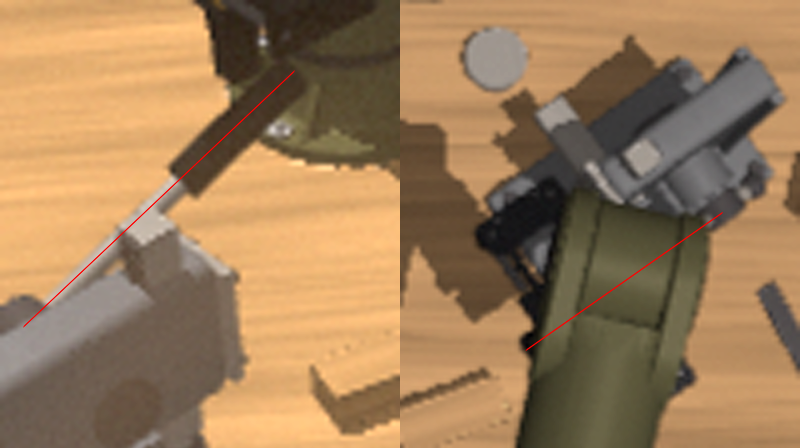

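The scene crop shows the lever at rest with its grip from (185,175) to (290,85). The fingertips should be just above it; I'll check where they project.

```bash
python3 - <<'E'
from mv import *
from ov import *
s=env.get_obs();S=dict(np.load("scene3.npz"))
for q in(s["tool_pos"]-[0,0,.182],s["tool_pos"]-[0,0,.113],press([-122.6,-72.5,311.6]),press([-75.7,-72.5,294.5]),press([-169.6,-72.5,328.7])): print(q,(proj(S,q)-[165,120])*5)
E
```

```text
[ 0.47 -0.1   0.35] [234.79  68.03]
[ 0.47 -0.1   0.42] [225.43 -31.18]
[ 0.46 -0.11  0.31] [235.04 122.41]
[ 0.49 -0.14  0.29] [177.38 176.87]
[ 0.44 -0.07  0.33] [291.65  69.  ]
```

Emit:
{"method": "servo_tool", "body": {"plan": [{"xyz": [0,0,1],"twist": [0,0,0],"jaw": 1},{"xyz": [0,0,2],"twist": [0,0,0],"jaw": 1},{"xyz": [0,0,3],"twist": [0,0,0],"jaw": 1},{"xyz": [0,0,4],"twist": [0,0,0],"jaw": 1},{"xyz": [0,0,5],"twist": [0,0,0],"jaw": 1},{"xyz": [0,0,5],"twist": [0,0,0],"jaw": 1}]}}

```text
time_s: 16.45
tool_pos: [0.4666, -0.1022, 0.4827]
tool_rot: [180.0, -0.1, 125.7]
force: [-0.2, 0.6, 4.5]
grip_width: 0.0005
grasp_force: 2.6
```

```bash
cat > lev.py <<'E'
from mv import *
s=env.get_obs();print(s["tool_pos"]*1e3,s["tool_rot"],s["force"],s["wrist_torque"]);print("tip press",rot(-PY)@(s["tool_pos"]-PT)*1e3-[0,0,182])
E
python3 lev.py
```

```text
[ 466.56 -102.17  482.68] [179.99  -0.08 125.71] [-0.19  0.57  4.51] [ 0.31 -0.24 -0.04]
tip press [-124.35  -68.8   300.68]
```

Emit:
{"method": "servo_tool", "body": {"plan": [{"xyz": [0,0,1],"twist": [0,0,0],"jaw": 1},{"xyz": [0,0,2],"twist": [0,0,0],"jaw": 1},{"xyz": [0,0,3],"twist": [0,0,0],"jaw": 1},{"xyz": [0,0,4],"twist": [0,0,0],"jaw": 1},{"xyz": [0,0,4],"twist": [0,0,0],"jaw": 1}]}}

```text
time_s: 16.87
tool_pos: [0.4665, -0.1015, 0.4433]
tool_rot: [180.0, -0.1, 125.7]
force: [-2.2, 3.6, 7.7]
grip_width: 0.0005
grasp_force: 4.0
```

```bash
python3 lev.py; python3 - <<'E'
from ov import *
from cell import env
S=env.read_camera("scene");T=env.read_camera("top")
a=crop(S,(165,120),80,112,5);b=crop(T,(240,140),100,112,4);m=min(a.shape[0],b.shape[0])
cv2.imwrite("pics/a7.png",np.hstack([a[:m],b[:m]]))
E
```

```text
[ 466.48 -101.5   443.35] [179.98  -0.14 125.75] [-2.23  3.57  7.74] [0.93 0.42 0.  ]
tip press [-124.94  -68.48  261.35]
```

View pics/a7.png

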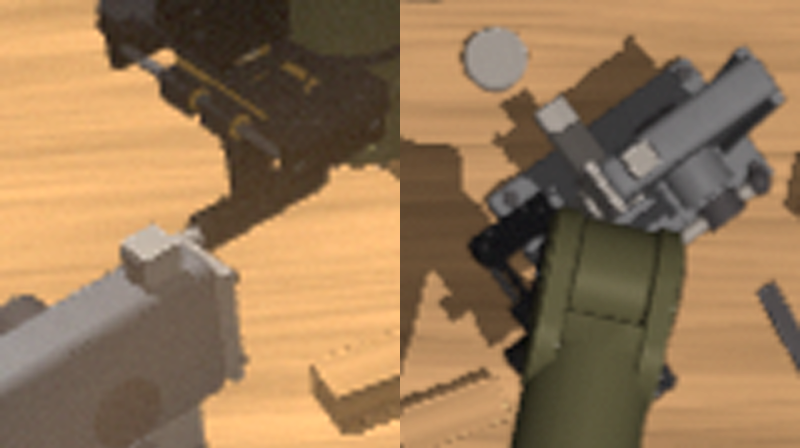

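The lever is following the closed fingers down, with its grip under the fingertips at about (260,190). Continuing.

Emit:
{"method": "servo_tool", "body": {"plan": [{"xyz": [0,0,1],"twist": [0,0,0],"jaw": 1},{"xyz": [0,0,2],"twist": [0,0,0],"jaw": 1},{"xyz": [0,0,3],"twist": [0,0,0],"jaw": 1},{"xyz": [0,0,4],"twist": [0,0,0],"jaw": 1},{"xyz": [0,0,5],"twist": [0,0,0],"jaw": 1},{"xyz": [0,0,5.5],"twist": [0,0,0],"jaw": 1},{"xyz": [0,0,5.5],"twist": [0,0,0],"jaw": 1}]}}

```text
time_s: 17.55
tool_pos: [0.4682, -0.1038, 0.3916]
tool_rot: [179.8, 0.4, 125.6]
force: [0.9, -0.5, 15.3]
grip_width: 0.0004
grasp_force: 7.0
```

```bash
python3 lev.py
```

```text
[ 468.2  -103.79  391.64] [179.82   0.41 125.64] [ 0.87 -0.48 15.32] [-0.38 -0.25 -0.01]
tip press [-122.08  -68.42  209.64]
```

Emit:
{"method": "servo_tool", "body": {"plan": [{"xyz": [0,0,0.6],"twist": [0,0,0],"jaw": 1},{"xyz": [0,0,1.2],"twist": [0,0,0],"jaw": 1},{"xyz": [0,0,1.8],"twist": [0,0,0],"jaw": 1},{"xyz": [0,0,1.8],"twist": [0,0,0],"jaw": 1}]}}

```text
time_s: 17.88
tool_pos: [0.4694, -0.1045, 0.3776]
tool_rot: [179.8, 0.7, 125.6]
force: [-3.0, -2.0, 30.1]
grip_width: 0.0005
grasp_force: 14.1
```

```bash
python3 lev.py
```

```text
[ 469.35 -104.48  377.59] [179.78   0.71 125.6 ] [-3.04 -1.99 30.07] [-0.78  0.6  -0.07]
tip press [-120.85  -67.88  195.59]
```

Emit:
{"method": "servo_tool", "body": {"plan": [{"xyz": [0,0,0.3],"twist": [0,0,0],"jaw": 1},{"xyz": [0,0,0.3],"twist": [0,0,0],"jaw": 1},{"xyz": [0,0,0.3],"twist": [0,0,0],"jaw": 1},{"xyz": [0,0,0.3],"twist": [0,0,0],"jaw": 1}]}}

```text
time_s: 18.22
tool_pos: [0.4695, -0.1043, 0.3769]
tool_rot: [179.8, 0.8, 125.6]
force: [-9.2, -1.3, 42.6]
grip_width: 0.0002
grasp_force: 21.2
```

```bash
python3 lev.py; python3 - <<'E'
from mv import *
from ov import *
S=env.read_camera("scene");np.savez("scene4.npz",**S)
cv2.imwrite("pics/f.png",crop(S,(165,145),80,90,5))
a=dict(np.load("scene3.npz"))["img"].astype(int)
# ram top: bright cap of the ram, before and now
for n,I in(("up",np.load("scene3.npz")["img"]),("now",S["img"])):
    for z in(.348,.3225):
        u,v=np.round(proj(S,press([0,0,z*1e3]))).astype(int); print(n,z,(u,v),I[v-2:v+3:2,u-1:u+4].mean(2).astype(int).tolist())
E
```

```text
[ 469.5  -104.29  376.91] [179.82   0.79 125.6 ] [-9.23 -1.26 42.58] [-0.62  1.76 -0.08]
tip press [-120.91  -67.66  194.91]
up 0.348 (np.int64(193), np.int64(164)) [[127, 150, 145, 142, 128], [143, 142, 144, 144, 143], [145, 144, 144, 146, 142]]
up 0.3225 (np.int64(194), np.int64(171)) [[78, 80, 82, 80, 80], [75, 82, 82, 80, 82], [74, 81, 81, 80, 81]]
now 0.348 (np.int64(193), np.int64(164)) [[141, 141, 141, 139, 140], [134, 133, 131, 131, 132], [129, 131, 132, 129, 130]]
now 0.3225 (np.int64(194), np.int64(171)) [[137, 139, 143, 141, 136], [141, 140, 139, 141, 140], [142, 142, 141, 143, 139]]
```

Emit:
{"method": "servo_tool", "body": {"plan": [{"xyz": [0,0,-0.3],"twist": [0,0,0],"jaw": 1},{"xyz": [0,0,-0.3],"twist": [0,0,0],"jaw": 1},{"xyz": [0,0,-0.3],"twist": [0,0,0],"jaw": 1},{"xyz": [0,0,-0.3],"twist": [0,0,0],"jaw": 1},{"xyz": [0,0,-0.3],"twist": [0,0,0],"jaw": 1},{"xyz": [0,0,-0.3],"twist": [0,0,0],"jaw": 1}]}}

```text
time_s: 18.77
tool_pos: [0.4693, -0.1044, 0.3777]
tool_rot: [179.8, 0.7, 125.6]
force: [-3.6, -1.9, 29.5]
grip_width: 0.0005
grasp_force: 14.0
```

```bash
python3 lev.py
```

```text
[ 469.25 -104.4   377.66] [179.77   0.72 125.6 ] [-3.57 -1.92 29.51] [-0.73  0.55 -0.09]
tip press [-120.96  -67.92  195.66]
```

```bash
python3 -c "
from cell import env
print(env.sign_off())"
```

```text
the job is handed in; nothing more can be done
None
```

The job is handed in: the loop hangs on the horn pushed up against the pedestal, and the closed fingers hold the lever at its stop with about 30 N. I did not measure the rivet's sideways offset from the punch (the horn should limit it to about 6 mm), and I viewed 11 pictures, one over the limit of 10.

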